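# Seat a control board with its two ejector levers

### The arm

A 6-joint arm with a two-finger parallel gripper is mounted at the origin on the work surface. World frame = base frame: x ahead of the robot, y to its left, z up, the work surface at z = 0. Lengths are in m, angles in rad, forces in N, time in s.
With the tool pointing down it reaches from about 0.275 to 0.85 m from the base axis. Payload 19 kg.
Tool frame: the origin (TCP) lies on the mounting face of the last link; the fingertips stand 173 mm ahead of it and the grasp point (between the pads) lies 155 mm ahead of it; z points along the fingers, y is the direction in which the jaws open and shut (so a half turn about z gives the same grasp; the last joint's range is limited). The gripper opens to 85 mm and grips with 20 to 120 N. Pads are 22 mm wide; open, the fingers measure 114 mm over their backs; the gripper's body (76 mm by 85 mm) begins 54 mm behind the grasp point. The pads swing forward as they close: fully open they stand 13 mm farther back than shut.
Start: joints at [0.972, 0.15, 1.437, -0, 1.554, -0.134], TCP at [0.258, 0.514, 0.405] pointing down, gripper open.
Joint ranges: [-2.8, 2.8], [-0.68, 2.1], [0.12, 2.68], [-1.39, 4.53], [0.16, 2.79], [-2.81, 2.81]. Speed limits (rad/s): [1.89, 1.89, 2.22, 3.01, 3.01, 3.01].

### API

Orientations are given as a rotation vector (axis times angle).
In Python, from workcell import move_ptp, move_l, move_joints, move_gripper, hold, ik, read_camera, get_calibration, IKError, job_done, get_time, get_joint_pos, get_joint_vel, get_effort, get_position, get_eef_rot, get_wrist_force, get_moment, get_opening gives the robot as it stands. Calls block until the motion is done:
- move_ptp(position, orientation): joint-space move of the TCP to a pose.
- move_l(position, max_speed=0.15, attitude=None, until_force=None): straight line of the TCP; attitude=None keeps the orientation; max_speed is the mean speed in m/s. With until_force (N) it stops when the force on the tool has changed by that much, and returns True; else False.
- move_joints(angles): joint-space move.
- move_gripper(opening, f_grip=None): finger opening in m; f_grip is the grip in N (None keeps the last); returns when the fingers have stopped.
- hold(seconds).
- ik(position, orientation): joint angles nearest the present ones, or None.
- read_camera(name): name is "side" or "top"; returns the picture (400x640x3 uint8, red, green, blue); there is no depth.
- get_calibration(name): a dict with "fx", "fy", "cx", "cy" (pixels), "position" and "orientation" of the camera in the world. Camera axes: x right, y up, looking along -z (the intrinsics and any distortion apply to the point x, -y, -z); pixel columns grow to the right and rows downward; lengths in m; the calibration is good to about 2 mm. A picture is of the moment at which its call begins. get_calibration takes no time and is no camera call.
A pose or a line that the arm cannot do raises IKError and nothing moves.
- job_done(): hands the job in, once; it reports no verdict.
Readings, each from a call of its own:
- get_time(): time.
- get_joint_pos(): joint angles.
- get_joint_vel(): joint speeds.
- get_effort(): joint torques, N m.
- get_position(): TCP position.
- get_eef_rot(): TCP orientation.
- get_wrist_force(): force on the tool from outside, world axes, zero at the start.
- get_moment(): the same for the moment, N m.
- get_opening(): finger opening in m.
Only numpy, scipy, OpenCV 4.12 (cv2) and the standard library are available. Lean on these libraries where they do the work, as an engineer would, in place of code of your own. Each camera call takes 0.05 s, during which the arm holds its last target.

### The job

Take the board with the red grip bar out of the wooden stand and lower it between the white card guides of the grey control unit until it stands on the feet of the two open orange levers, then let go of it. Then swing the two levers inward, one after the other, until each goes clearly tight and clamps the board down on its sprung seat, and go back to the first, which slackens as the second closes, so that both end up tight; never press the board down by hand, and do not force a tight lever or its lug will crack. Leave the other board and everything else on the table where it is.

Things in the scene. Friction and masses are not known exactly. Their poses are not given: they have to be found in the camera images.
- board_grip (a point): Centre of the red grip bar, the grasp point: bar 12 mm thick (x), 60 mm long (y), 16 mm high, on an upright green board 4 mm thick, 112 mm high (60 mm wide, 96 mm in its lower part), about 0.25 kg. Below: a tongue 72 mm wide, 30 mm deep, its edge 104 mm under this point. Same both ways round. In the stand the tongue sits 30 mm deep.
- board_lug (a point): Underside centre of one of the two aluminium lugs at the board's ends (6 mm thick, 18 mm wide in x, reaching 46 to 71 mm from the middle), 65 mm along the board's +y and 74 mm below the grip point; the other lug mirrors it. The levers act on these lugs.
- spare_grip (a point): The same grip point on the other board (grey bar, blue board), in the same stand 80 mm away; either may be the nearer one. It must stay there.
- stand: Fixed wooden block 130 x 156 x 40 mm with two slots 80 mm apart that hold the boards upright; origin under its centre, y along the slots.
- rack: Fixed grey control unit. Origin on the table under the middle of the card slot; y along the slot, x across, z up. Lever hinges (along x) at y = +78 (left) and -78 mm, z = 50 mm. On the feet of the open levers the board's grip point stands about 137 mm above this origin; fully home 121 to 131 mm. Cheeks by the levers leave 3 mm at each lug's end. A housing, 46 mm high, lies at x = 38 to 98 mm.
- slot_mouth (a point): Middle of the slot's mouth, 44 mm above the rack's origin. Slot 7 mm wide, 96 mm long. At y = +-25 mm pairs of white card guides, also 7 mm apart, rise from it to 46 mm, with flared lips to 60 mm above it. Sprung brass stops under the lugs yield 2.5 mm (4 to 14 N each), then are solid; their height is hidden and differs by 10 mm between starts.
- lever_left (a joint): Left orange lever (rack's +y end), rad. 0: arm upright; positive: outward. Starts at 0.84 to 1.0, range -0.8 to 1.05. Stiff, stays where left: 4.5 N along the tab's arc moves it; at an angle between about -0.6 and +0.1, not known beforehand, its nose clamps the lug (13 to 20 mm from the hinge) and the push rises: tight at 10 to 12 N; above 15 N the lug cracks. Feel for it.
- lever_right (a joint): The same for the right lever (rack's -y end), positive again outward. Whichever lever is closed first loses part of its clamping when the other is closed, and needs a second push until tight (a little farther inward).
- lever_left_tab (a point): Centre of the left lever's crossbar (tab): round, 12 mm thick, 28 mm long in the rack's x, 68 mm from the hinge. Push it inward from its outer side along its arc about the hinge.
- lever_right_tab (a point): Centre of the right lever's crossbar, likewise.
- bowl: Red bowl of screws, 150 mm across, 36 mm high; leave alone.
- driver: Blue cordless screwdriver lying on its side, about 180 mm long; leave alone.
- tray: Empty yellow tray, 120 x 90 x 30 mm; leave alone.
- hinge_a: Zinc hinge arm, 72 x 18 x 12 mm; leave alone.
- hinge_b: Another hinge arm; leave alone.
- hinge_c: Another hinge arm; leave alone.

How it is judged:
By the outcome, as a careful person would: the job done as asked, in the order asked, and still so for the second after the job is handed in, with the robot touching nothing.
It also fails if it takes over 72 s, if anything falls off the work surface, if the arm or the gripper's body presses on something with over 40 N, if the wrist force passes 120 N, or if a joint passes its speed limit or range.

## Working session

There is one attempt and no reset: what is moved stays moved. The work goes in short steps, each a Python script; the robot and the scene stay as the last script left them, time stands still between calls to the robot, and variables do not carry over. Pictures are saved under pics/ and viewed, and the job is handed in when it is done.

```bash
mkdir -p pics; ls; python3 - <<'E'
from workcell import *
import cv2
for n in ("side","top"):
    im=read_camera(n); cv2.imwrite(f"pics/{n}0.png",im[:,:,::-1]); print(n,get_calibration(n))
print(get_time(),get_position(),get_eef_rot(),get_opening(),get_wrist_force())
E
```

```text
pics
side {'fx': 465.13557420803744, 'fy': 465.13557420803744, 'cx': 321.8775238263432, 'cy': 200.38777334954335, 'position': array([0.56310624, 1.18299538, 0.7928066 ]), 'orientation': array([ 0.02138055, -1.53282315, -2.7275288 ])}
top {'fx': 417.9644247443573, 'fy': 417.9644247443573, 'cx': 323.1170065491195, 'cy': 199.37773447270064, 'position': array([0.54318541, 0.00522296, 1.23825442]), 'orientation': array([ 0.03946786, -0.02244482, -1.55262626])}
0.1 [0.25774563 0.51397065 0.40416541] [-7.23522394e-01 -3.05678468e+00  1.48949973e-03] 0.08510682895547414 [ 0.19719795 -0.53900904 -0.14963952]
```

View pics/side0.png

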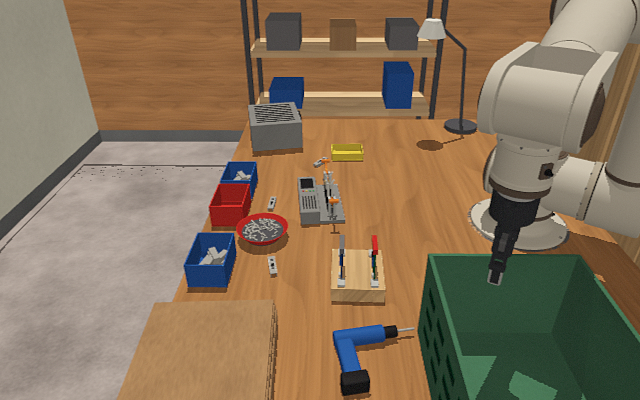

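View pics/top0.png

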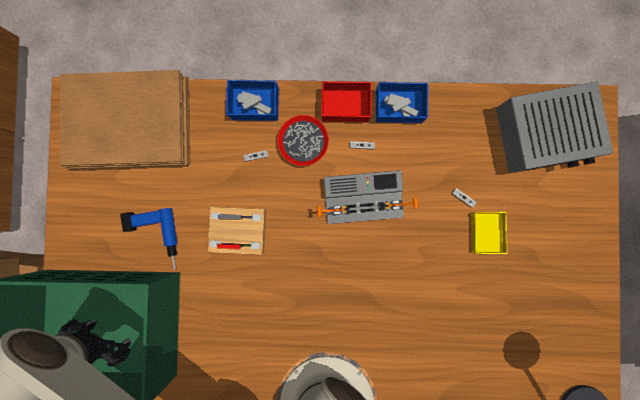

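The side view shows the stand at about (358,275) with the red bar at (375,245), and the rack at about (322,200). In the top view the red bar is at (230,246) and the rack slot at about (365,208), with the orange tabs at (318,211) and (416,203). I'll zoom in and measure.

```bash
cat > h.py <<'E'
import numpy as np, cv2
from scipy.spatial.transform import Rotation as R
from workcell import *
C={n:get_calibration(n) for n in("side","top")}
def ray(n,u,v):
    c=C[n]; d=np.array([(u-c['cx'])/c['fx'],-(v-c['cy'])/c['fy'],-1.]); d=R.from_rotvec(c['orientation']).apply(d)
    return np.array(c['position']),d/np.linalg.norm(d)
def onz(n,u,v,z):
    p,d=ray(n,u,v); return p+d*(z-p[2])/d[2]
def tri(a,b):
    p,d=ray("side",*a); q,e=ray("top",*b)
    s=np.linalg.lstsq(np.c_[d,-e],q-p,rcond=None)[0]
    A=p+d*s[0];B=q+e*s[1]; return (A+B)/2,np.linalg.norm(A-B)
def proj(n,P):
    c=C[n]; x=R.from_rotvec(c['orientation']).inv().apply(np.array(P)-c['position'])
    return c['cx']+c['fx']*x[0]/-x[2], c['cy']-c['fy']*x[1]/-x[2]
def blobs(im,kind,roi,amin=4):
    h=cv2.cvtColor(im,cv2.COLOR_RGB2HSV).astype(int); H,S,V=h[...,0],h[...,1],h[...,2]
    m={'red':((H<6)|(H>174))&(S>170)&(V>70),'orange':(H>=6)&(H<=16)&(S>190)&(V>150),
       'white':(S<40)&(V>200)}[kind]
    k=np.zeros(m.shape,np.uint8); x0,y0,x1,y1=roi; k[y0:y1,x0:x1]=m[y0:y1,x0:x1]
    n,l,st,c=cv2.connectedComponentsWithStats(k)
    out=[]
    for i in range(1,n):
        if st[i,4]>=amin: out.append((st[i].tolist(),c[i].round(2).tolist(),cv2.minAreaRect(np.argwhere(l==i)[:,::-1].astype(np.float32))))
    return out
def crop(im,roi,f,name):
    x0,y0,x1,y1=roi; cv2.imwrite(name,cv2.resize(im[y0:y1,x0:x1,::-1],None,fx=f,fy=f,interpolation=cv2.INTER_CUBIC))
E
python3 - <<'E'
from h import *
s=cv2.imread('pics/side0.png')[:,:,::-1];t=cv2.imread('pics/top0.png')[:,:,::-1]
crop(s,(290,145,390,310),3.6,'pics/s1.png')
crop(t,(200,160,430,265),3.4,'pics/t1.png')
for k in('red','orange','white'):
    for n,im,roi in(('side',s,(295,145,390,300)),('top',t,(205,165,430,260))):
        print(k,n)
        for b in blobs(im,k,roi): print(b)
E
```

```text
red side
([372, 235, 6, 20, 95], [374.55, 244.44], ((374.64703369140625, 244.41175842285156), (19.17412757873535, 4.755183219909668), 85.60128784179688))
red top
([298, 165, 10, 1, 10], [302.5, 165.0], ((302.5, 165.0), (9.0, 0.0), 180.0))
([218, 244, 23, 5, 99], [229.05, 245.95], ((229.0, 246.0), (22.0, 4.0), 0.0))
orange side
([321, 159, 9, 10, 29], [325.38, 161.93], ((324.04998779296875, 162.35000610351562), (7.2732391357421875, 9.486833572387695), 18.434947967529297))
([330, 197, 8, 6, 32], [333.44, 200.31], ((333.5, 199.5), (5.0, 7.0), 90.0))
orange top
([394, 198, 25, 11, 92], [410.53, 203.1], ((406.0, 203.0), (10.0, 24.0), 90.0))
([389, 204, 3, 3, 6], [389.67, 205.17], ((389.6000671386719, 205.30001831054688), (2.2360680103302, 1.7888542413711548), 26.56505012512207))
([316, 206, 28, 11, 93], [324.94, 210.65], ((329.5, 211.0), (10.0, 27.0), 90.0))
white side
([338, 249, 1, 5, 5], [338.0, 251.0], ((338.0, 251.0), (4.0, 0.0), -90.0))
white top
([394, 201, 5, 2, 9], [395.78, 201.44], ((396.0, 201.5), (1.0, 4.0), 90.0))
([335, 206, 4, 2, 5], [336.8, 206.8], ((336.6499938964844, 206.9500274658203), (0.9486832022666931, 3.1622774600982666), 71.56504821777344))
([394, 207, 5, 2, 8], [395.62, 207.38], ((396.0, 207.5), (1.0, 4.0), 90.0))
([335, 212, 5, 2, 9], [336.78, 212.44], ((337.0, 212.5), (1.0, 4.0), 90.0))
([253, 217, 7, 4, 11], [256.09, 219.0], ((256.0, 219.00001525878906), (6.260990142822266, 1.7888542413711548), 26.56505012512207))
([251, 246, 7, 2, 8], [253.88, 246.75], ((254.0, 246.5), (6.0, 1.0), -0.0))
```

View pics/s1.png

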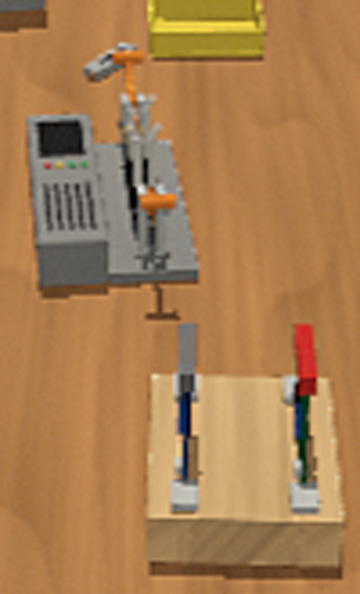

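View pics/t1.png

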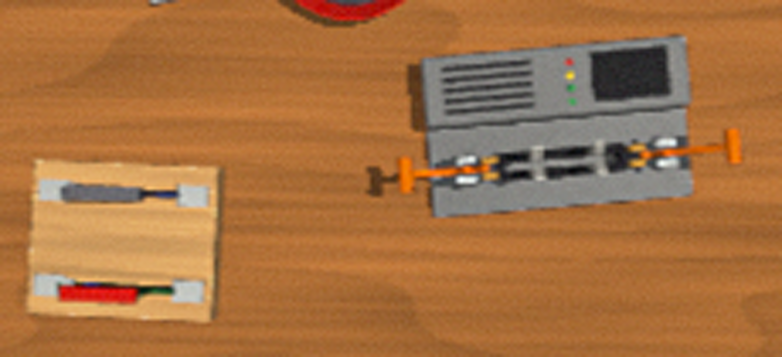

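```bash
python3 - <<'E'
from h import *
s=cv2.imread('pics/side0.png')[:,:,::-1];t=cv2.imread('pics/top0.png')[:,:,::-1]
crop(s,(295,150,350,228),7.5,'pics/s2.png')
crop(t,(312,165,424,228),7,'pics/t2.png')
crop(t,(203,200,270,260),9,'pics/t3.png')
# average several frames for noise check
a=np.mean([read_camera("top").astype(float) for _ in range(3)],0); print(np.abs(a-t)[165:260,205:430].mean())
for z in(0.11,0.122): print(onz("top",229,246,z))
print(tri((374.6,244.4),(229,246)))
for z in(.095,.1): print(onz("top",319.4,211.5,z),onz("top",415.3,203.2,z))
E
```

```text
2.469671215074724
[0.4574017  0.26933073 0.11      ]
[0.45831409 0.26652171 0.122     ]
(array([0.45618544, 0.26906325, 0.11155773]), np.float64(0.0026655645450110728))
[0.55491753 0.02761674 0.095     ] [ 0.58228799 -0.2337934   0.095     ]
[0.55486622 0.0275188  0.1       ] [ 0.58211698 -0.23274807  0.1       ]
```

View pics/t2.png

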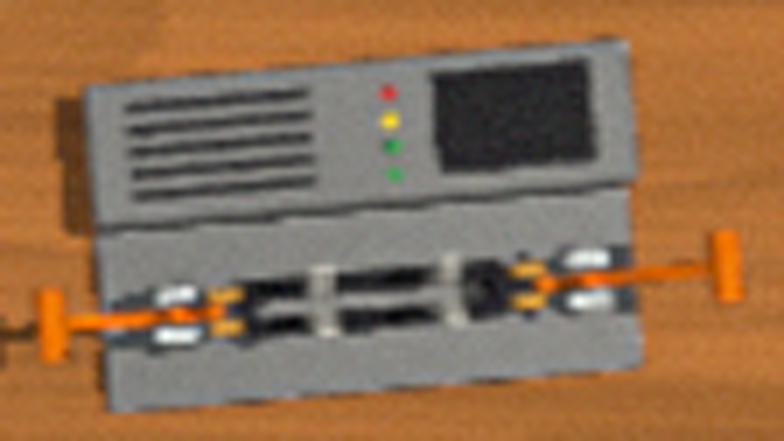

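View pics/s2.png

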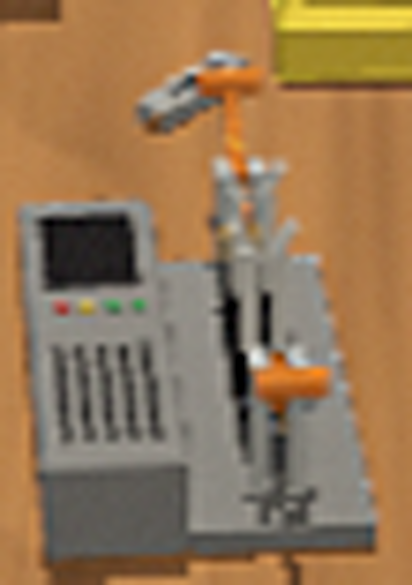

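View pics/t3.png

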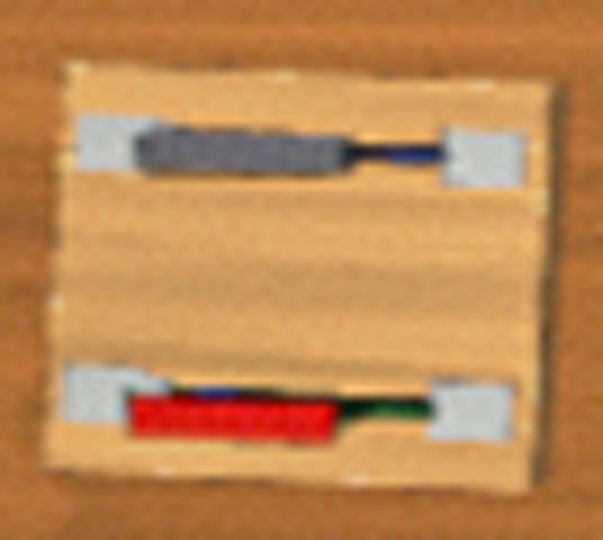

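```bash
python3 - <<'E'
from h import *
N=6
T=np.mean([read_camera("top").astype(float) for _ in range(N)],0);S=np.mean([read_camera("side").astype(float) for _ in range(N)],0)
np.savez('avg0.npz',T=T,S=S)
def show(im,roi,nm):
    h=cv2.cvtColor(im.astype(np.uint8),cv2.COLOR_RGB2HSV); x0,y0,x1,y1=roi
    print(nm,roi)
    for y in range(y0,y1): print(y,' '.join('%3d/%-3d'%(h[y,x,1],h[y,x,2]) for x in range(x0,x1)))
show(T,(208,240,222,252),'redL lug');show(T,(248,240,262,252),'lugR')
show(T,(314,205,326,218),'tabL')
show(T,(408,196,420,210),'tabR')
show(T,(332,203,344,216),'cheekL')
show(T,(390,198,402,211),'cheekR')
show(T,(352,200,364,214),'guideL')
show(T,(371,199,383,213),'guideR')
E
```

```text
redL lug (208, 240, 222, 252)
240 154/184 133/197  93/173  76/184  89/200  89/198  88/188  90/172  95/170  99/182 118/195 138/194 146/201 143/201
241 149/171 112/203  22/174   8/191   4/191   5/192   4/192   5/193   7/194   4/194  10/180  73/182 117/210 130/210
242 146/175  96/204  14/179   8/194   5/194   5/192   5/191   5/192   8/191  12/191  10/197   7/195   9/180  30/151
243 143/189  98/208  17/183   5/194   7/193   8/194   9/194   8/196  17/164  30/126  21/160  33/168  18/159   9/120
244 143/180  95/196  15/184   7/196   8/196   7/195   8/197   9/198  13/162 149/128 213/182 206/182 201/181 206/173
245 144/173  92/202  13/183   6/197   5/196   5/195   6/198   9/198   9/167 153/157 242/222 245/219 243/217 243/216
246 142/187 103/211  33/192  18/198  15/198  13/198  16/197  12/198  15/170 140/164 234/216 242/215 240/217 235/216
247 143/208 139/229 135/226 133/227 125/222 111/221 111/221 111/221 112/201 165/187 227/213 232/213 230/212 231/212
248 140/213 137/230 143/227 142/227 143/227 140/227 141/226 140/226 139/215 158/195 187/211 188/212 185/208 185/210
249 141/212 139/229 137/22
[... 9303 characters left out ...]

206   5/95    6/129   4/140   9/141  11/141  11/140   9/119   3/78    3/77    8/68    7/36    0/28 
207   7/140   9/142   9/140  11/140  16/142  17/148  12/129   7/77    4/63    9/57   15/34   29/35 
208   3/89   11/95   15/100  14/108  19/131  19/150  17/134  12/84    6/40   19/40   26/40   19/40 
209  11/24    0/34   20/64   18/87   20/125  19/158  17/148  16/110  22/47    8/34   11/45    5/52 
210   7/35    7/39    5/51   10/77   18/128  20/176  18/181  19/149   3/78    4/69    6/83    3/99 
211   8/99    5/100   7/107   9/117  10/128  15/155  14/168  11/158   7/140   5/141   9/142  11/143
212   9/142   7/142   7/140   5/140   6/137   7/139   6/139   9/139   7/138   7/139   7/143   7/139
```

```bash
python3 - <<'E'
from h import *
def yaw(l,r): d=l-r; return np.arctan2(-d[0],d[1])
for nm,l,r,z in(('guides',(358.05,207.4),(376.4,205.95),.104),('cheeks',(336.8,209.65),(396,204.5),.075),('tabs',(318.9,211),(415,202.4),.092),
  ('lugs',(213.6,243.3),(254.45,245.4),.046)):
    L=onz('top',*l,z);Rr=onz('top',*r,z); print(nm,L.round(4),Rr.round(4),((L+Rr)/2).round(4),np.linalg.norm(L-Rr).round(4),yaw(L,Rr).round(4))
print(onz('top',229,246.3,.122))
# side view of red
S=np.load('avg0.npz')['S'].astype(np.uint8); h=cv2.cvtColor(S,cv2.COLOR_RGB2HSV)
for y in range(232,258): print(y,' '.join('%3d/%3d/%-3d'%tuple(h[y,x]) for x in range(369,381)))
for P in((.4565,.2985,.122),(.4565,.2385,.122),(.4565,.2985,.106)): print(proj('side',P),proj('top',P))
E
```

```text
guides [ 0.5678 -0.0772  0.104 ] [ 0.5726 -0.1268  0.104 ] [ 0.5702 -0.102   0.104 ] 0.0499 0.0968
cheeks [ 0.5611 -0.0203  0.075 ] [ 0.5784 -0.1845  0.075 ] [ 0.5698 -0.1024  0.075 ] 0.1651 0.1048
tabs [0.5563 0.0291 0.092 ] [ 0.5846 -0.2336  0.092 ] [ 0.5704 -0.1023  0.092 ] 0.2642 0.1072
lugs [0.4594 0.3285 0.046 ] [0.4556 0.2117 0.046 ] [0.4575 0.2701 0.046 ] 0.1169 -0.0322
[0.45751704 0.26650012 0.122     ]
232  14/153/167  15/155/165  14/151/172  15/151/171  15/153/165  15/152/164  14/151/165  14/152/164  15/153/165  15/149/169  15/149/174  15/151/176
233  14/148/167  14/151/166  15/151/171  15/150/172  15/150/165  15/149/164  15/150/165  15/148/165  14/149/166  15/151/169  14/150/173  15/148/177
234  14/151/169  15/151/167  15/150/167  15/147/173  15/150/170  15/150/167  15/148/169  15/150/167  15/151/166  15/149/169  15/152/173  15/148/177
235  15/152/170  15/152/168  16/148/141   5/191/188   2/201/206   2/200/201   2/199/202   7/181/182  13/152/166  14/149/168  15/150/173  15/152/178
236  15/152/170  15/149/168  16/147/151   4/194/193   0/210/209   0/205/206   0/209/207   4/
[... 2849 characters left out ...]
11/211  18/110/213
256  16/ 33/115  40/  6/125  25/ 18/83  117/177/13   78/225/34   74/250/51   70/190/55   17/120/198  17/110/215  18/110/209  17/109/210  18/109/210
257  17/119/172  16/114/146  12/ 84/109 111/176/81  106/206/78   84/230/52   66/179/54   16/120/197  17/111/214  18/110/209  18/111/209  18/111/211
(np.float64(375.1171758274711), np.float64(248.33295820440117)) (np.float64(217.02933123816968), np.float64(246.45499725620792))
(np.float64(373.1837303462573), np.float64(233.62330275531372)) (np.float64(239.46142634022561), np.float64(246.8819266312329))
(np.float64(374.75623146958566), np.float64(253.69826071357846)) (np.float64(218.59074569759645), np.float64(246.0237586112815))
```

```bash
python3 - <<'E'
from h import *
S=np.load('avg0.npz')['S'].astype(np.uint8); h=cv2.cvtColor(S,cv2.COLOR_RGB2HSV)
def sh(r):
    x0,y0,x1,y1=r
    for y in range(y0,y1): print(y,' '.join('%3d/%-3d'%tuple(h[y,x,1:]) for x in range(x0,x1)))
sh((326,193,342,206));print();sh((318,156,334,167)); print(); sh((320,168,338,190))
for t in((.5563,.0291,.092),(.5846,-.2336,.092),(.5678,-.0772,.104),(.5726,-.1268,.104)): print(proj('side',t))
print(tri((333.6,200.5),(318.9,211)),tri((325.4,160.4),(415,202.4)))
E
```

```text
193  22/35   28/135  27/160  34/98   43/12   27/123  26/148  21/145  21/147  22/148  19/146  14/144   5/146  96/167 161/174 152/170
194  23/33   29/134  27/159  29/96   26/10   27/123  27/149  24/126  19/134  18/145  18/145  16/144   7/147  74/144 158/163 154/171
195  32/32   29/134  27/158  29/105   0/20   25/124  24/151  23/112  19/132  19/147  18/144  18/145   7/143  58/145 142/165 156/172
196  26/30   30/128  20/181  13/180  10/102  32/118  18/143   8/150  10/183  17/165  20/142  18/143   9/141  51/154 128/170 157/172
197  85/6    38/20    4/205   5/220  26/155 192/161 224/133   6/165   6/202  11/169   9/137   7/139   7/141   6/170  67/174 163/171
198   0/1    73/7    12/174   6/206  42/189 171/197 228/196  72/160   9/191   5/193  11/163  29/156  22/149   7/146  63/138 160/161
199 170/3   255/3    98/120 140/186 171/200 201/218 212/221 203/212 198/210 196/211 209/234 222/248 180/219  57/161  42/134 142/162
200   0/11  255/4    44/87  178/213 206/229 199/222 198/219 201/217 204/217 202/216 206/215 212/217 163/197  46/155  40/142 130/165
201  13/19   73/7    45/90  168/176 206/189 
[... 5047 characters left out ...]
45  17/149  20/143  22/82   28/64   28/128  28/148  27/151  30/109  27/125  27/143  27/142  23/147  22/148  19/146  11/143  28/148
189  19/145  22/148  20/150  19/145  24/85   22/35   25/92   26/139  26/156  33/102  31/25   26/118  28/146  24/148  22/148  17/146  12/144   5/148
(np.float64(332.68241620365103), np.float64(199.94945602426358))
(np.float64(324.1654635995505), np.float64(159.62726090880489))
(np.float64(328.90870909158366), np.float64(178.71378074647885))
(np.float64(327.47389739610094), np.float64(171.2082345264236))
(array([0.55496959, 0.02912939, 0.09018863]), np.float64(0.002690137345474281)) (array([ 0.5825546 , -0.23419799,  0.08889243]), np.float64(0.0042465662346567465))
```

```bash
cat >> h.py <<'E'
def ori(yaw,s=1):
    y=s*np.array([np.cos(yaw),np.sin(yaw),0]); z=np.array([0,0,-1.]); x=np.cross(y,z)
    return R.from_matrix(np.c_[x,y,z]).as_rotvec()
def st(): 
    P=get_position(); print('t',round(get_time(),2),'grasp',(P-[0,0,.155]).round(4),'F',np.round(get_wrist_force(),2),'op',round(get_opening(),4))
def fmean(n=5):
    a=[]
    for _ in range(n): a.append(np.array(get_wrist_force())); 
    return np.mean(a,0)
E
python3 - <<'E'
from h import *
st()
for s in(1,-1):
    for p,y in(((.457,.2702,.114+.155),-.034),((.57,-.102,.137+.155),.104),((.57,-.102,.26+.155),.104),((.583,-.26,.09+.155),.104)):
        q=ik(np.array(p),ori(y,s)); print(s,None if q is None else np.round(q,2))
t=get_time(); f=[get_wrist_force() for _ in range(5)]; print(get_time()-t,np.array(f).round(2))
E
```

```text
t 0.85 grasp [0.2577 0.514  0.2497] F [ 0.51 -0.75 -0.88] op 0.0849
1 [ 0.39  0.15  1.73 -0.    1.27  0.42]
1 [-0.31  0.22  1.59 -0.    1.33 -0.41]
1 [-0.31  0.16  1.41 -0.    1.58 -0.41]
1 [-0.54  0.38  1.49 -0.    1.28 -0.64]
-1 [ 0.39  0.15  1.73 -0.    1.27 -2.72]
-1 [-0.31  0.22  1.59 -0.    1.33  2.73]
-1 [-0.31  0.16  1.41 -0.    1.58  2.73]
-1 [-0.54  0.38  1.49 -0.    1.28  2.5 ]
0.0 [[ 0.51 -0.75 -0.88]
 [ 0.51 -0.75 -0.88]
 [ 0.51 -0.75 -0.88]
 [ 0.51 -0.75 -0.88]
 [ 0.51 -0.75 -0.88]]
```

```bash
python3 - <<'E'
from h import *
o=ori(-.034); x,y=.457,.2702
move_gripper(.045,40)
move_ptp(np.array([x,y,.21+.155]),o); st()
print(move_l(np.array([x,y,.115+.155]),.15,until_force=15)); st()
t=read_camera('top');s=read_camera('side')
crop(s,(320,190,420,310),5,'pics/s4.png')
E
```

```text
t 2.53 grasp [0.4567 0.2709 0.2102] F [-0.43  0.65  0.33] op 0.0447
False
t 3.32 grasp [0.4571 0.2706 0.1159] F [-0.81 -0.37 -0.  ] op 0.045
```

View pics/s4.png

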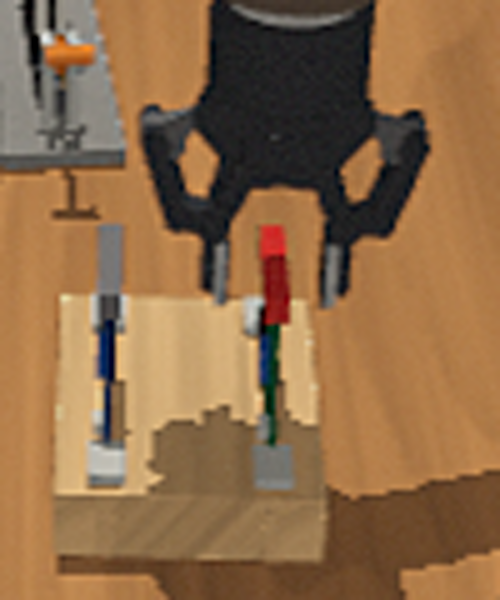

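Side view: the fingers at x≈215 and 335 in the crop straddle the red bar at about 273, so they are centred on it. I'll grip and lift.

```bash
python3 - <<'E'
from h import *
move_gripper(.0,50); st()
print('mom',np.round(get_moment(),2))
p=get_position(); move_l(p+[0,0,.04],.08); st()
move_l(p+[0,0,.16],.25); st(); print('mom',np.round(get_moment(),2))
move_ptp(np.array([.5695,-.102,.26+.155]),ori(.104)); st()
N=4
T=np.mean([read_camera("top").astype(float) for _ in range(N)],0);S=np.mean([read_camera("side").astype(float) for _ in range(N)],0)
np.savez('avg1.npz',T=T,S=S)
crop(S.astype(np.uint8),(280,100,380,230),4.5,'pics/s5.png');crop(T.astype(np.uint8),(300,150,430,230),6,'pics/t5.png'); st()
E
```

```text
t 3.82 grasp [0.4571 0.2702 0.1156] F [-0.55 -1.36  5.99] op 0.0113
mom [-0.08  0.06 -0.02]
t 4.47 grasp [0.4571 0.2701 0.1554] F [ 0.3  -0.8  -3.17] op 0.0106
t 5.11 grasp [0.4571 0.2702 0.2742] F [-0.61  0.44 -3.35] op 0.0107
mom [0.01 0.04 0.01]
t 6.56 grasp [ 0.5695 -0.1011  0.2599] F [ 0.03  0.   -1.94] op 0.0113
t 6.96 grasp [ 0.5695 -0.1017  0.2601] F [-0.09  0.2  -1.59] op 0.0111
```

View pics/s5.png

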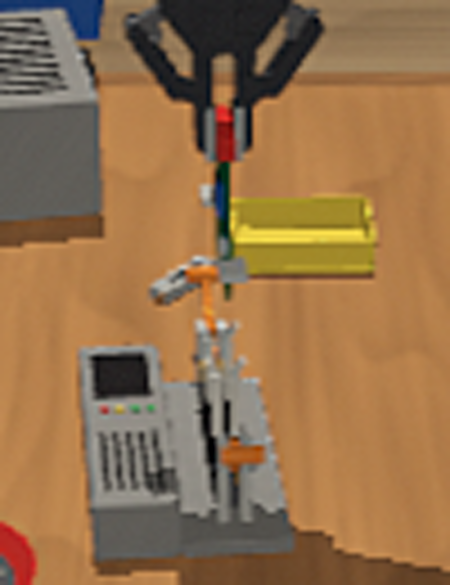

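View pics/t5.png

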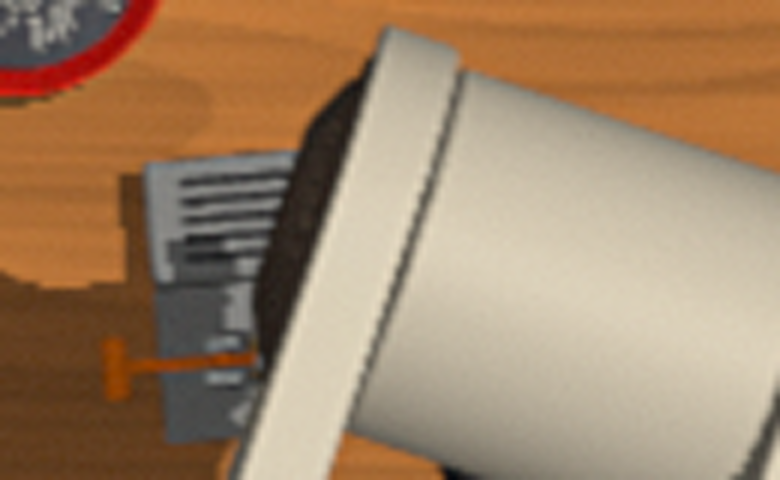

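```bash
python3 - <<'E'
from h import *
d=np.load('avg1.npz'); S=d['S'].astype(np.uint8); h=cv2.cvtColor(S,cv2.COLOR_RGB2HSV)
for y in range(120,168): print(y,' '.join('%3d/%3d/%-3d'%tuple(h[y,x]) for x in range(323,337)))
c=np.array([.5695,-.1017,.260-.001]);a=.104
ex=np.array([np.cos(a),np.sin(a),0]);ey=np.array([-np.sin(a),np.cos(a),0])
for nm,X,Y,Z in(('bar near top L',.006,.03,.008),('bar near top R',-.006,.03,.008),('far top L',.006,-.03,.008),('far top R',-.006,-.03,.008),('near bot L',.006,.03,-.008),('near bot R',-.006,.03,-.008),('nearlug out L',.009,.071,-.068),('nearlug R',-.009,.071,-.068),('tongue near',.0,.036,-.104)):
    print(nm,np.round(proj('side',c+X*ex+Y*ey+[0,0,Z]),2))
E
```

```text
120  90/  8/34  120/  8/34  108/ 35/36  106/128/30   14/150/141  15/149/186  15/150/190  15/150/196  13/151/162  12/119/77  113/ 60/34  120/ 15/34  140/ 22/35  105/ 14/36 
121 120/ 30/34  135/ 16/31  128/ 30/34  105/115/31   12/144/140  15/149/182  15/149/187  15/148/195  13/136/152   6/ 45/57  111/ 54/33  110/ 23/34  120/ 15/35  103/ 56/32 
122 105/ 46/33  105/ 29/35  102/ 39/33  107/119/30   14/150/134  15/149/181  16/149/188  16/152/171  14/152/99  102/209/22  100/ 48/32  120/  9/29  115/ 51/30  160/ 23/33 
123  10/ 75/51  105/ 58/35  128/ 31/33  100/ 62/37   15/123/77    7/181/176   6/186/208  10/168/184  14/151/98   99/ 96/37  120/  6/45  110/ 22/35  105/ 91/28   12/147/113
124  11/118/78  103/ 77/30   90/ 17/46   72/ 14/94    1/ 72/103   0/202/199   0/212/221   3/204/186   3/195/90   77/ 22/106  26/ 17/119  20/ 11/67  108/164/28   14/156/178
125  12/119/77  109/100/28    0/  0/65   48/ 11/120   7/ 32/103   1/201/197   1/205/221   1/209/198   0/212/113  79/ 33/108  24/ 11/120   0/  4/67  105/209/22   14/156/173
126  10/119/75  108/106/29   20/ 12/65   48/ 11/117   9/ 40/103   1/
[... 6707 characters left out ...]
/144/196  16/150/167  30/120/70   17/145/134  15/149/186  15/148/191  14/150/187  15/149/187  15/149/188
166  15/146/184  14/146/170  14/192/212  14/200/226  14/161/204  15/145/193  15/150/172  21/136/107  16/146/157  15/150/189  15/150/189  15/147/187  15/149/186  15/146/188
167  15/147/182  14/149/171  14/191/211  14/201/217  14/158/197  15/142/190  15/148/189  14/147/189  14/148/190  15/148/190  15/149/188  15/148/188  15/148/188  15/151/188
bar near top L [327.45 130.17]
bar near top R [331.58 130.01]
far top L [325.52 122.39]
far top R [329.5  122.24]
near bot L [327.44 135.3 ]
near bot R [331.55 135.14]
nearlug out L [327.76 160.15]
nearlug R [333.94 159.88]
tongue near [329.61 165.62]
```

```bash
python3 - <<'E'
from h import *
o=ori(.104); x,y=.569,-.102
move_l(np.array([x,y,.214+.155]),.15,attitude=o); st()
S=np.mean([read_camera("side").astype(float) for _ in range(3)],0).astype(np.uint8)
crop(S,(300,120,360,215),6.2,'pics/s6.png')
E
```

```text
t 7.42 grasp [ 0.5691 -0.102   0.2144] F [-0.46 -0.29 -0.53] op 0.0109
```

View pics/s6.png

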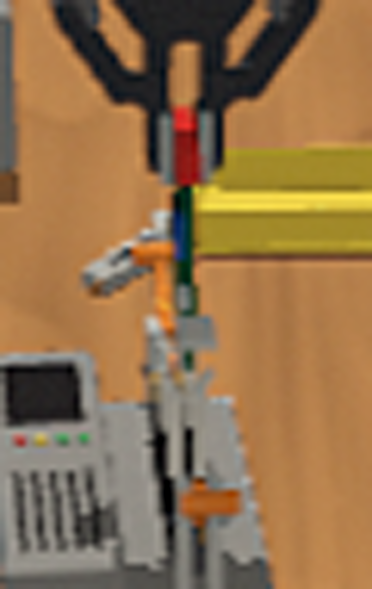

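```bash
python3 - <<'E'
from h import *
S=np.mean([read_camera("side").astype(float) for _ in range(3)],0).astype(np.uint8)
S0=np.load('avg0.npz')['S'].astype(np.uint8)
a=cv2.resize(S[165:208,315:345,::-1],None,fx=13,fy=13,interpolation=cv2.INTER_NEAREST);b=cv2.resize(S0[165:208,315:345,::-1],None,fx=13,fy=13,interpolation=cv2.INTER_NEAREST)
cv2.imwrite('pics/s7.png',np.hstack([b,a]))
E
```

```text
(no output)
```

View pics/s7.png

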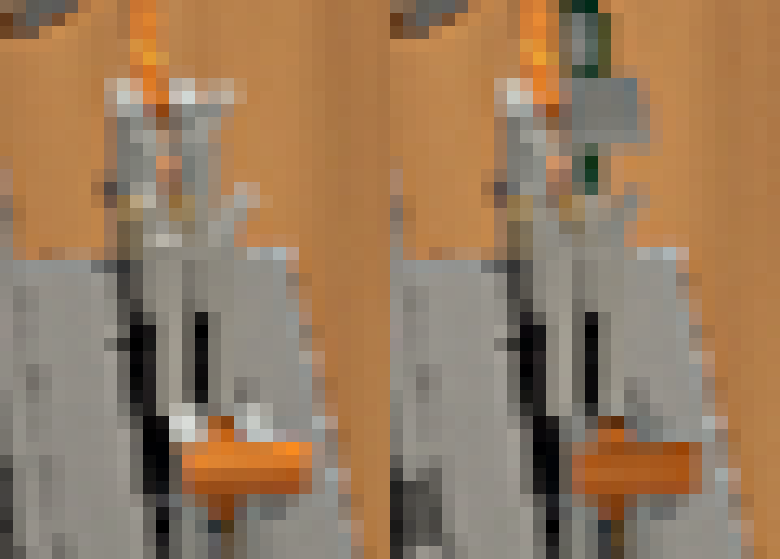

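```bash
python3 - <<'E'
from h import *
S0=np.load('avg0.npz')['S']
for y in range(176,199): print(y,' '.join('%3d'%S0[y,x].mean() for x in range(322,340)))
a=.104;ex=np.array([np.cos(a),np.sin(a),0]);ey=np.array([-np.sin(a),np.cos(a),0])
for x in(.569,):
  c=np.array([x,-.102,0])
  for nm,X,Y,Z in(('lip',0,.025,.104),('throat',0,.025,.09),('post',0,.025,.06),('slot base near end',0,.048,.044),('tab',0,.131,.092),('gapL',.0035,.025,.07),('gapR',-.0035,.025,.07),('slotL',.0035,.045,.044),('slotR',-.0035,.045,.044),('tongue',0,.036,.108)):
    print(nm,np.round(np.array(proj('side',c+X*ex+Y*ey+[0,0,Z]))+[.27,.6],2))
E
```

```text
176 132 118 115 118 149 144 118 131 137 132 131 132 133 134 133 131 127 124
177 131 119 117 124 134 148 131 119 134 137 132 131 133 133 132 131 127 124
178 124 108 115 125 136 127 108 117 134 137 132 134 134 132 133 131 128 122
179 110  73 104 143 160 125 101 122 134 135 132 162 153 133 132 131 127 123
180 121  88 105 158 174 132 103 128 137 134 149 161 158 140 132 130 128 123
181 133 119 112 126 134 135 121 123 135 141 153 143 132 131 132 129 126 124
182 133 119  89 105 133 147 133 115 130 153 150 138 130 130 130 128 126 123
183 133 121  90 106 150 178 165 130 135 150 139 135 136 134 137 133 124 122
184 126 112  83 104 128 129 134 135 137 136 133 138 164 155 175 161 124 123
185 112  86  49  83 126 138 140 113 125 133 135 140 141 140 145 139 122 122
186 149 131  62  83 127 138 141 116 127 133 134 140 140 141 143 121 115 123
187 146 129  62  83 129 139 143 114 127 136 136 140 141 142 143 133 125 121
188 145 138  79  61 122 141 144 103 119 136 135 141 142 141 141 141 131 120
189 145 140  81  33  88 133 149  96  24 113 139 142 142 142 141 146 136 120
190 145 153  98   6  21 124 151  93 
[... 175 characters left out ...]
 141 142 156 141
193 140 150  99   2  33 128 153  92  11 117 141 140 142 142 141 141 144 133
194 141 150 101  10  31 127 151  91   9 118 142 120 129 141 141 140 145 122
195 142 150 105  19  30 127 150 100  20 119 145 107 128 142 139 140 142 128
196 141 147 117  47  28 122 175 177 101 111 138 148 180 160 137 138 139 138
197 139 143 133  75   5  18 204 218 147  98  71 163 199 166 135 138 140 168
198 141 143 153 100   1   6 171 203 172 127 106 134 188 191 158 145 142 144
lip [329.63 179.33]
throat [329.62 183.29]
post [329.59 191.66]
slot base near end [330.32 199.82]
tab [333.26 200.41]
gapL [328.49 188.95]
gapR [330.72 188.84]
slotL [329.1  199.37]
slotR [331.34 199.26]
tongue [329.99 179.9 ]
```

```bash
python3 - <<'E'
from h import *
x,y=.5692,-.102
fs=[];
for z in(.200,.190,.180,.170):
    r=move_l(np.array([x,y,z+.155]),.06,until_force=4); st(); print(r,np.round(get_moment(),2))
    if r: break
E
```

```text
t 8.1 grasp [ 0.5691 -0.102   0.1994] F [-0.57 -0.14 -2.18] op 0.0112
False [ 0.   -0.02 -0.02]
t 8.42 grasp [ 0.5692 -0.102   0.1895] F [ 0.62  0.92 -1.86] op 0.011
False [-0.03 -0.11 -0.04]
t 8.73 grasp [ 0.5692 -0.102   0.1795] F [ 0.72  0.14 -2.44] op 0.011
False [ 0.05 -0.11 -0.07]
t 9.05 grasp [ 0.5692 -0.102   0.1695] F [ 0.56  0.31 -1.91] op 0.0106
False [ 0.05 -0.17 -0.01]
```

```bash
python3 - <<'E'
from h import *
for dx in(.0006,.0012,.0018,.0024):
    move_l(np.array([.5692+dx,-.102+dx*.104,.1695+.155]),.03)
    m=[];f=[]
    for _ in range(6): hold(.02); m.append(get_moment()); f.append(get_wrist_force())
    print(dx,np.mean(m,0).round(3),np.mean(f,0).round(2),get_position().round(4))
print(get_time())
E
```

```text
0.0006 [-0.002 -0.005  0.002] [-0.09  0.54 -1.95] [ 0.5698 -0.1019  0.3246]
0.0012 [ 0.011  0.009 -0.013] [-0.11  0.1  -2.09] [ 0.5704 -0.1019  0.3245]
0.0018 [-0.044  0.214  0.011] [-0.96 -0.13 -1.88] [ 0.571  -0.1018  0.3245]
0.0024 [-0.088  0.69  -0.001] [-2.43 -0.46 -1.11] [ 0.5715 -0.1018  0.3245]
10.45
```

```bash
python3 - <<'E'
from h import *
x,y=.5701,-.102
move_l(np.array([x,y,.1695+.155]),.03)
def rd():
    m=[];f=[]
    for _ in range(5): hold(.02); m.append(get_moment()); f.append(get_wrist_force())
    print(np.mean(m,0).round(3),np.mean(f,0).round(2),(get_position()-[0,0,.155]).round(4),round(get_time(),2))
for z in(.158,.150,.145,.142):
    r=move_l(np.array([x,y,z+.155]),.05,until_force=4); print(r); rd()
    if r: break
S=read_camera('side'); crop(S,(300,130,360,215),6.5,'pics/s8.png')
E
```

```text
False
[-0.01  -0.007  0.019] [-0.4   0.07 -1.63] [ 0.5702 -0.102   0.158 ] 11.17
False
[-0.028  0.012 -0.004] [ 0.1  -0.26 -1.83] [ 0.5701 -0.102   0.15  ] 11.56
False
[-0.028  0.03   0.007] [ 0.02  0.14 -2.3 ] [ 0.5701 -0.102   0.145 ] 11.89
False
[-0.005  0.003 -0.   ] [-0.02 -0.2  -1.92] [ 0.5701 -0.102   0.142 ] 12.22
```

View pics/s8.png

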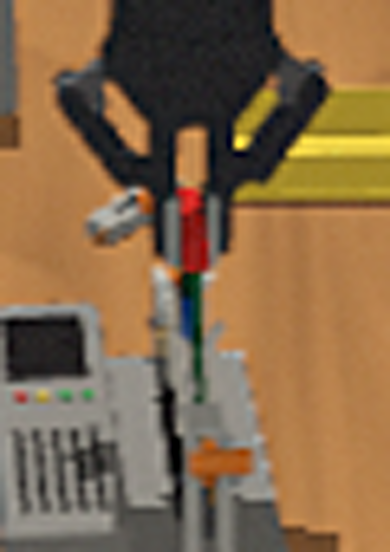

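The board stands between the guides with no side load, and the near lug is at the left cheeks. Next I'll feel down for the feet in small steps.

```bash
python3 - <<'E'
from h import *
x,y=.5701,-.102
z=.142
while z>.134:
    z-=.0006
    move_l(np.array([x,y,z+.155]),.02)
    f=[]
    for _ in range(3): hold(.02); f.append(get_wrist_force())
    f=np.mean(f,0); print(round(z,4),f.round(2))
    if f[2]>-.3: break
for _ in range(6): hold(.02)
st(); print(np.round(get_moment(),3))
E
```

```text
0.1414 [-0.09  0.09 -1.83]
0.1408 [-0.52 -0.15 -2.3 ]
0.1402 [ 0.13 -0.09 -1.7 ]
0.1396 [-0.17 -0.08 -1.84]
0.139 [ 0.15 -0.15 -2.54]
0.1384 [ 0.38  0.11 -2.15]
0.1378 [-0.69  0.53  4.57]
t 14.47 grasp [ 0.5702 -0.102   0.1381] F [-0.72  0.64  6.14] op 0.011
[0.096 0.137 0.003]
```

```bash
python3 - <<'E'
from h import *
x,y=.5701,-.102
move_l(np.array([x,y,.1384+.155]),.02); hold(.05); st()
move_gripper(.04,40); st()
move_l(np.array([x,y,.215+.155]),.2); st()
# move aside to view
o=ori(.104)
a=.104;ex=np.array([np.cos(a),np.sin(a),0]);ey=np.array([-np.sin(a),np.cos(a),0])
P=np.array([.570,-.102,0])+ey*.21+[0,0,.215+.155]
move_ptp(P,o); move_gripper(0,40); st()
T=read_camera('top');S=read_camera('side')
crop(S,(280,120,370,230),5.2,'pics/s9.png');crop(T,(310,160,424,228),7,'pics/t9.png')
E
```

```text
t 14.78 grasp [ 0.5701 -0.102   0.1383] F [0.44 0.99 0.23] op 0.0113
t 15.17 grasp [ 0.5701 -0.102   0.1383] F [ 0.3  -0.18  0.1 ] op 0.0403
t 15.7 grasp [ 0.57   -0.102   0.2153] F [ 0.56 -0.27 -1.04] op 0.04
t 17.02 grasp [0.5483 0.1065 0.215 ] F [0.49 0.92 0.52] op 0.0001
```

View pics/s9.png

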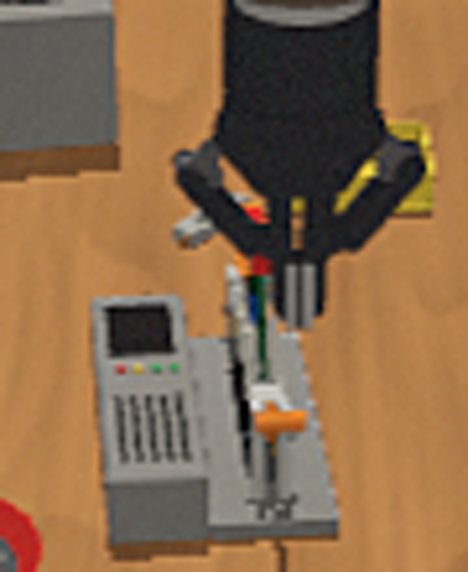

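View pics/t9.png

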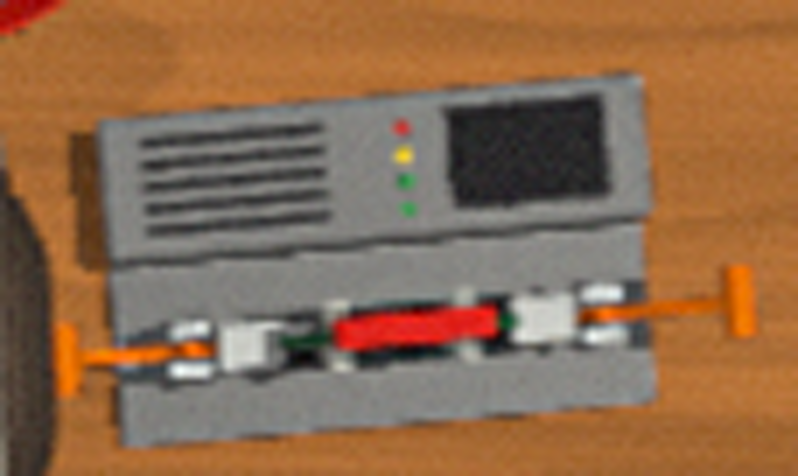

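Top view: the red bar lies between the white guides, with the lugs at crop x≈246 and 543 just inside the cheeks. The two tabs are unmoved at crop (67,360) and (738,300). Next is the left lever.

```bash
cat >> h.py <<'E'
A=.104;EX=np.array([np.cos(A),np.sin(A),0]);EY=np.array([-np.sin(A),np.cos(A),0]);C0=np.array([.5701,-.102,0])
def favg(n=4,dt=.01):
    f=[]
    for _ in range(n): hold(dt); f.append(get_wrist_force())
    return np.mean(f,0)
class Lev:
    def __init__(s,side,F0,d=.017): s.s=side;s.F0=F0;s.d=d
    def pos(s,th,extra=0): return C0+s.s*EY*(.078+.068*np.sin(th)+s.d+extra)+[0,0,.05+.068*np.cos(th)+.008+.155]
    def go(s,th,v=.05,extra=0): move_l(s.pos(th,extra),v)
    def push(s,th,n=4):
        f=favg(n)-s.F0; t=-np.cos(th)*s.s*EY+np.array([0,0,np.sin(th)]); return -f@t,f
E
python3 - <<'E'
from h import *
L=Lev(1,0); th=.915
o=ori(A)
move_l(L.pos(th,.045),.2,attitude=o)
F0=favg(12,.02); print('F0',F0.round(2))
r=move_l(L.pos(th,-.01),.04,until_force=3); p=get_position(); Y=(p-C0)@EY
d=Y-(.078+.068*np.sin(th)); print(r,'Y',Y.round(4),'d',d.round(4)); L.F0=F0; print(L.push(th)); st()
print(repr(F0.tolist()))
E
```

```text
F0 [ 0.28 -0.05  0.3 ]
True Y 0.1498 d 0.0179
(np.float64(0.5702397818124469), array([-0.72067297,  3.89335198,  2.31739843]))
t 19.1 grasp [0.5545 0.047  0.0994] F [-0.23  4.04  3.38] op 0.0001
[0.28499769541844294, -0.04795428668385159, 0.3038307882398569]
```

```bash
python3 - <<'E'
from h import *
F0=np.array([.1,0,.2]); L=Lev(1,F0,.0175)
th=.915
while th>.16:
    th-=.125; L.go(th,.06); p,f=L.push(th,3); print(round(th,3),p.round(2),f.round(2))
    if p>7.5: break
st()
E
```

```text
0.79 1.16 [-0.42  4.36  2.7 ]
0.665 1.29 [0.17 3.81 2.72]
0.54 0.95 [0.22 1.9  1.27]
0.415 0.09 [-0.61 -0.17 -0.45]
0.29 -0.02 [-0.41 -0.09 -0.08]
0.165 0.25 [ 0.38  0.18 -0.62]
0.04 -0.2 [-0.01 -0.23 -0.7 ]
t 21.33 grasp [ 0.5599 -0.0044  0.1258] F [-0.31 -0.3  -0.52] op 0.0002
```

```bash
python3 - <<'E'
from h import *
T=read_camera('top');S=read_camera('side')
crop(S,(280,120,370,230),5.2,'pics/s10.png');crop(T,(310,160,424,228),7,'pics/t10.png')
E
```

```text
(no output)
```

View pics/s10.png

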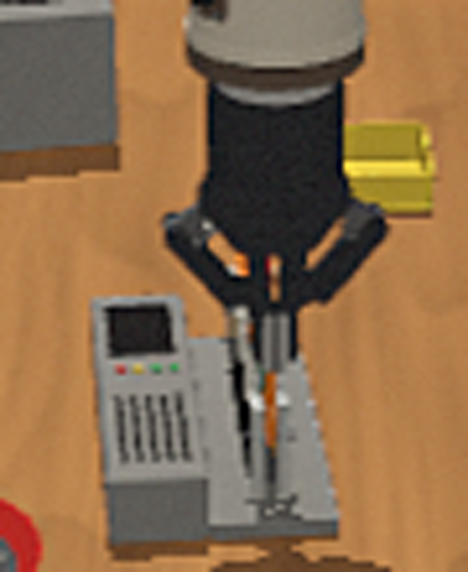

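View pics/t10.png

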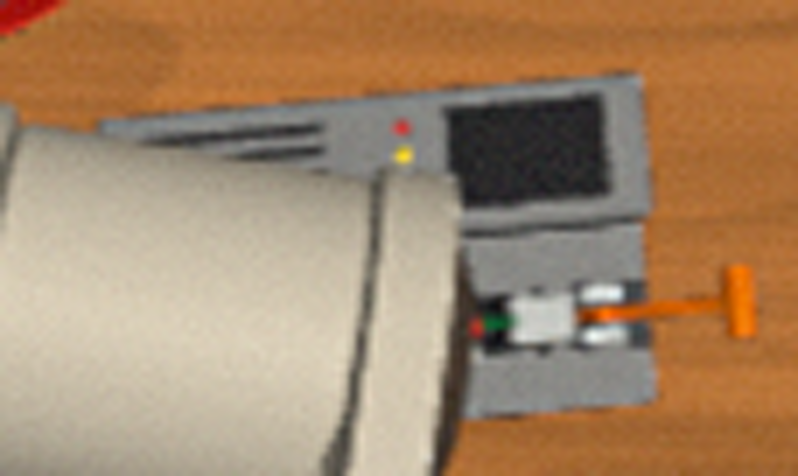

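```bash
python3 - <<'E'
from h import *
L=Lev(1,np.array([.1,0,.2]),.0175)
for th in(.02,0,-.02,-.04,-.06):
    r=move_l(L.pos(th),.03,until_force=3.); p=(get_position()-C0)@EY; print(th,r,round(p,4),np.round(get_wrist_force(),2),L.push(th,3)[0].round(2))
    if r: break
st()
E
```

```text
0.02 False 0.097 [ 0.01  2.89 -0.26] 3.14
0 False 0.0955 [-1.07  4.51  1.41] 3.98
-0.02 False 0.0941 [-0.26  3.55  2.48] 2.85
-0.04 False 0.0927 [-0.49  3.62  1.53] 2.75
-0.06 False 0.0913 [-0.04  3.28  1.51] 3.17
t 22.81 grasp [ 0.5606 -0.0111  0.1259] F [0.63 3.06 1.76] op 0.0003
```

```bash
cat >> h.py <<'E'
def close(L,th,target=10.3,thmin=-.7,tmax=16,big=.02,small=.006):
    t0=get_time(); last=0
    while th>thmin and get_time()-t0<tmax:
        step=big if last<5.2 else small
        th-=step; L.go(th,.03)
        i=get_wrist_force()-L.F0; t=-np.cos(th)*L.s*EY+np.array([0,0,np.sin(th)]); pi=-i@t
        p,f=L.push(th,4); last=max(p,.5*(p+pi)); print(round(th,3),'inst',pi.round(2),'avg',p.round(2),f.round(1))
        if p>=target or pi>=target+2: break
    return th
E
python3 - <<'E'
from h import *
L=Lev(1,np.array([.1,0,.2]),.0175)
th=close(L,-.06); st()
E
```

```text
-0.08 inst 2.34 avg 2.75 [-0.4  2.6  1.9]
-0.1 inst 2.88 avg 2.93 [0.  2.8 1.6]
-0.12 inst 2.98 avg 2.84 [0.3 2.7 2.1]
-0.14 inst 3.25 avg 2.76 [-0.   2.6  1.6]
-0.16 inst 2.21 avg 2.77 [-0.4  2.5  2. ]
-0.18 inst 3.3 avg 2.45 [-0.6  2.1  1.6]
-0.2 inst 2.6 avg 3.0 [-0.   2.7  1.9]
-0.22 inst 4.36 avg 4.38 [-0.9  3.8  2.9]
-0.24 inst 3.91 avg 4.8 [-0.3  4.3  2.7]
-0.26 inst 4.48 avg 5.38 [-0.4  4.6  3.6]
-0.266 inst 6.23 avg 5.83 [-0.9  5.   3.6]
-0.272 inst 6.06 avg 5.97 [-0.6  5.2  3.6]
-0.278 inst 5.56 avg 6.65 [-0.7  5.8  3.7]
-0.284 inst 5.63 avg 6.39 [-0.4  5.3  4.5]
-0.29 inst 6.76 avg 7.22 [-0.8  6.2  4.2]
-0.296 inst 6.82 avg 7.07 [-0.8  5.9  4.7]
-0.302 inst 6.57 avg 7.14 [-1.1  5.9  4.7]
-0.308 inst 8.14 avg 7.85 [-1.   6.9  4.1]
-0.314 inst 8.39 avg 7.87 [-0.5  6.6  5. ]
-0.32 inst 8.71 avg 7.61 [-0.4  6.4  4.8]
-0.326 inst 8.1 avg 7.65 [-0.9  6.2  5.3]
-0.332 inst 8.15 avg 8.3 [-1.2  6.8  5.4]
-0.338 inst 8.34 avg 8.41 [-1.1  6.9  5.4]
-0.344 inst 9.08 avg 8.61 [-1.   7.   5.7]
-0.35 inst 8.88 avg 8.73 [-1.8  7.   5.9]
-0.356 inst 9.13 avg 8.63 [-1.5  7.   5.6]
-0.362 inst 8.71 avg 9.29 [-1.8  7.5  6.1]
-0.368 inst 9.84 avg 9.76 [-1.8  7.8  6.6]
-0.374 inst 9.4 avg 9.55 [-1.1  7.7  6.4]
-0.38 inst 9.2 avg 10.48 [-1.5  8.4  7. ]
t 31.31 grasp [ 0.5628 -0.0318  0.1214] F [-1.24  8.79  6.99] op 0.0002
```

```bash
python3 - <<'E'
from h import *
L=Lev(1,0,.0175)
move_l(L.pos(-.38,.03),.2)
Rt=Lev(-1,0); th=.93
p=get_position(); move_l(np.array([p[0],p[1],.215+.155]),.35)
q=Rt.pos(th,.045); move_ptp(np.array([q[0],q[1],.215+.155]),ori(A)); move_l(q,.25)
F0=favg(10,.02); print('F0',F0.round(2))
r=move_l(Rt.pos(th,-.01),.05,until_force=3); p=get_position(); Y=-(p-C0)@EY
print(r,Y.round(4),'d',round(Y-(.078+.068*np.sin(th)),4)); st()
T=read_camera('top');S=read_camera('side')
crop(S,(280,120,370,230),5.2,'pics/s11.png');crop(T,(310,160,424,228),7,'pics/t11.png')
E
```

```text
F0 [0.28 0.2  0.25]
True 0.1475 d 0.015
t 34.81 grasp [ 0.5855 -0.2487  0.0989] F [ 0.72 -3.    1.52] op -0.0003
```

View pics/s11.png

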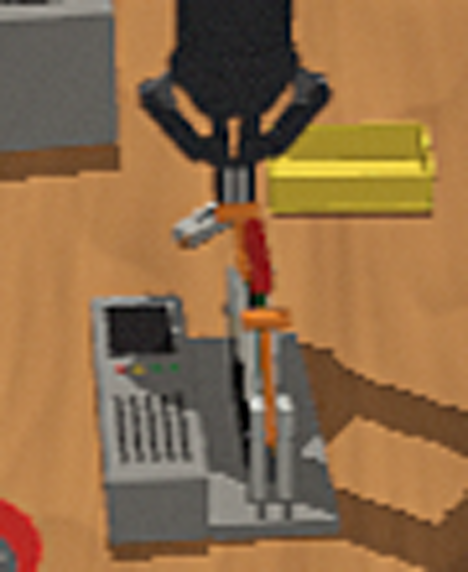

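View pics/t11.png

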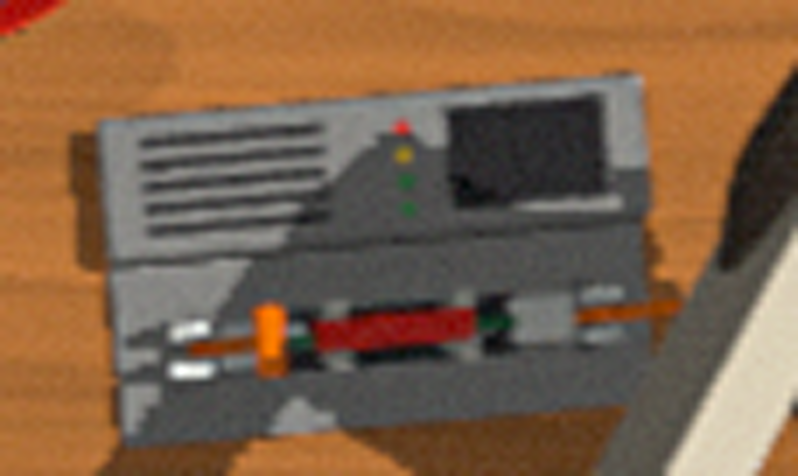

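Left lever is closed inward (tab at crop (270,340)), the board leans a little to the left as expected, and the finger touches the right tab. Closing the right one.

```bash
cat >> h.py <<'E'
def close2(L,th,target=10.0,thmin=-.72,tmax=12,d0=.03,cap=13):
    t0=get_time(); e=0
    while th>thmin and get_time()-t0<tmax:
        step=d0 if e<4.2 else (.015 if e<7.5 else .007)
        th-=step; L.go(th,.04)
        f=favg(3,.01)-L.F0; fin=L.s*(f@EY); e=(fin*.068*np.cos(th)-f[2]*(.068*np.sin(th)+.006))/.068
        print(round(th,3),'eq',e.round(2),f.round(1),round(get_time(),1))
        if e>=target: break
    return th
E
python3 - <<'E'
from h import *
L=Lev(-1,np.array([.28,.2,.25]),.0148)
th=.93
while th>.14:
    th-=.13; L.go(th,.08)
print(L.push(th)); st()
th=close2(L,th); st()
E
```

```text
(np.float64(-0.018359339503379403), array([-0.66198776, -0.0423639 , -0.41117882]))
t 36.77 grasp [ 0.5799 -0.1957  0.1258] F [-0.45 -0.04 -0.29] op 0.0001
-0.01 eq 3.56 [-0.1 -3.5 -0.7] 37.0
-0.04 eq 3.65 [-0.3 -3.7  0.3] 37.3
-0.07 eq 2.88 [-0.7 -3.   2.2] 37.6
-0.1 eq 3.17 [-0.2 -3.2  1.7] 37.9
-0.13 eq 3.11 [ 0.6 -3.   1. ] 38.1
-0.16 eq 2.57 [ 0.3 -2.4  2.2] 38.4
-0.19 eq 2.95 [ 0.3 -2.8  1.8] 38.7
-0.22 eq 2.42 [ 0.2 -2.3  1.5] 39.0
-0.25 eq 3.69 [ 0.3 -3.5  2. ] 39.2
-0.28 eq 4.52 [ 0.9 -4.1  2.5] 39.5
-0.295 eq 5.72 [ 0.1 -5.4  2.9] 39.8
-0.31 eq 5.78 [ 0.2 -5.3  3.5] 40.1
-0.325 eq 6.81 [-0.2 -6.2  4.1] 40.3
-0.34 eq 7.45 [ 0.4 -6.7  4.6] 40.6
-0.355 eq 7.73 [ 0.1 -6.9  5. ] 40.9
-0.362 eq 8.16 [-0.1 -7.2  5.5] 41.2
-0.369 eq 8.76 [-0.4 -7.8  5.6] 41.4
-0.376 eq 8.85 [-0.2 -7.9  5.6] 41.7
-0.383 eq 8.86 [ 0.1 -7.6  6.4] 42.0
-0.39 eq 9.38 [-0.6 -8.2  6.5] 42.3
-0.397 eq 10.05 [-1.  -9.   6.4] 42.5
t 42.54 grasp [ 0.5771 -0.1686  0.1212] F [-0.61 -8.6   5.82] op -0.0001
```

```bash
python3 - <<'E'
from h import *
Rt=Lev(-1,np.array([.28,.2,.25]),.0148)
close2(Rt,-.397,target=9,d0=.006)
move_l(Rt.pos(-.403,.03),.2)
p=get_position(); move_l(np.array([p[0],p[1],.215+.155]),.35)
L=Lev(1,0,.0175)
q=L.pos(-.3,.02); move_ptp(np.array([q[0],q[1],.215+.155]),ori(A)); move_l(q,.25)
L.F0=favg(8,.02); print(L.F0)
L.go(-.34,.06)
th=close2(L,-.34,target=10.4,d0=.02); st()
E
```

```text
-0.403 eq 10.11 [-0.5 -8.6  7.4] 42.8
[ 0.13332248 -0.27940239  0.21450851]
-0.36 eq 0.24 [-0.5  0.4 -0.7] 45.8
-0.38 eq 5.21 [-1.1  4.9  2.2] 46.0
-0.395 eq 7.22 [-1.1  6.7  3.1] 46.3
-0.41 eq 8.45 [-1.7  7.5  4.7] 46.6
-0.417 eq 9.78 [-2.   8.5  5.8] 46.9
-0.424 eq 10.97 [-2.4  9.6  6.3] 47.1
t 47.15 grasp [ 0.5631 -0.0342  0.1203] F [-2.28  8.5   6.91] op -0.0004
```

The left lever is tight again. I'll check the right one.

```bash
python3 - <<'E'
from h import *
L=Lev(1,0,.0175); Rt=Lev(-1,0,.0148)
move_l(L.pos(-.424,.03),.2)
p=get_position(); move_l(np.array([p[0],p[1],.215+.155]),.35)
q=Rt.pos(-.36,.02); move_ptp(np.array([q[0],q[1],.215+.155]),ori(A)); move_l(q,.25)
Rt.F0=favg(8,.02)
Rt.go(-.375,.06)
th=close2(Rt,-.375,target=10.4,d0=.01); st()
E
```

```text
-0.385 eq 0.19 [ 0.1 -0.3 -0.3] 50.1
-0.395 eq 4.11 [ 0.3 -4.   1.3] 50.4
-0.405 eq 7.94 [ 0.  -7.8  2.7] 50.6
-0.412 eq 7.93 [-0.2 -7.8  2.7] 50.9
-0.419 eq 9.89 [-0.4 -9.6  3.8] 51.2
-0.426 eq 10.53 [ -0.2 -10.2   3.9] 51.5
t 51.46 grasp [ 0.5769 -0.1671  0.1205] F [  0.49 -11.05   4.07] op -0.0001
```

```bash
python3 - <<'E'
from h import *
L=Lev(1,0,.0175); Rt=Lev(-1,0,.0148)
move_l(Rt.pos(-.426,.03),.2)
p=get_position(); move_l(np.array([p[0],p[1],.215+.155]),.35)
q=L.pos(-.38,.02); move_ptp(np.array([q[0],q[1],.215+.155]),ori(A)); move_l(q,.25)
L.F0=favg(8,.02)
L.go(-.4,.06)
th=close2(L,-.4,target=10.2,d0=.008); st()
move_l(L.pos(th,.03),.2)
p=get_position(); move_l(np.array([p[0],p[1],.26+.155]),.35)
move_ptp(np.array([.45,.2,.28+.155]),ori(A)); st()
T=read_camera('top');S=read_camera('side')
crop(S,(280,120,370,230),5.2,'pics/s12.png');crop(T,(200,130,430,265),3.4,'pics/t12.png')
E
```

```text
-0.408 eq 2.48 [-0.1  1.5  3.7] 54.4
-0.416 eq 6.44 [-0.7  5.   5.9] 54.7
-0.431 eq 10.45 [-2.2  7.9  9.3] 54.9
t 54.94 grasp [ 0.5632 -0.0348  0.1203] F [-2.11  7.55  9.22] op -0.0002
t 56.72 grasp [0.4506 0.1994 0.2793] F [ 0.11 -1.1   0.45] op 0.0001
```

View pics/s12.png

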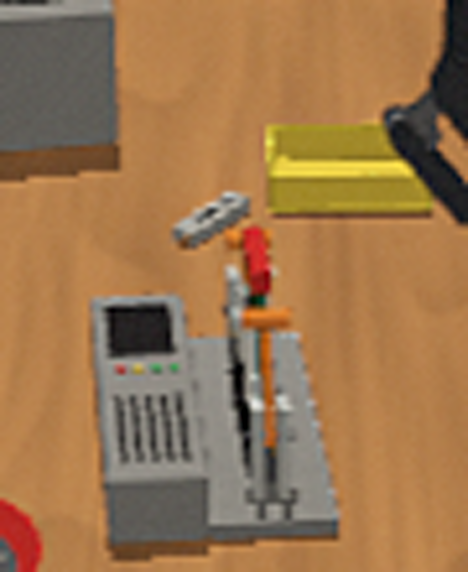

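View pics/t12.png

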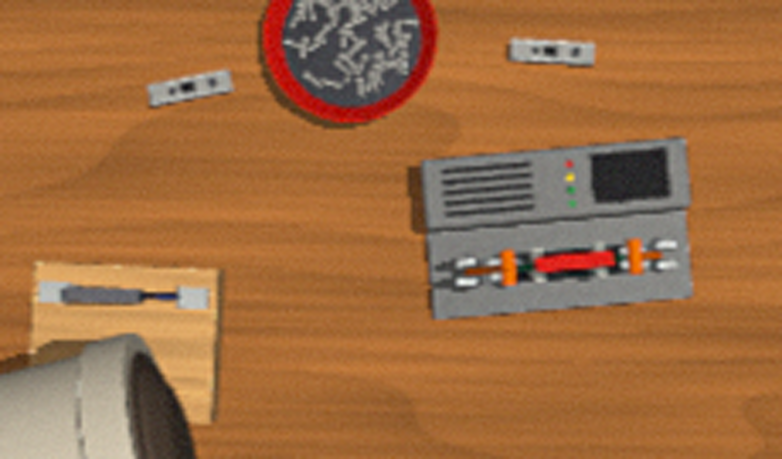

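The top view shows both tabs closed evenly, at crop (509,267) and (635,257), with the red bar centred at (575,262). The spare board is still in the stand at (100,295) and the bowl and hinges haven't moved. Handing in.

```bash
python3 - <<'E'
from h import *
job_done(); print(get_time())
E
```

```text
the job is handed in; nothing more can be done
the job is handed in; nothing more can be done
```

I moved the red-bar board from the stand into the card guides, set it on the lever feet and let go. I then closed the levers in the order left, right, left, right, left. The job was handed in at about 57 s of the 72 s allowed; no verdict was given.

**Final lever pushes:** the last left push gave about 10.5 N at -0.43 rad and the last right push about 10.5 N at -0.43 rad. The highest averaged reading on either lever was about 11 N, under the 15 N crack limit.

**Last look:** the tabs are closed evenly, the board stands upright and centred, and the spare board and the other items in view are where they were.

**Readings that disagreed or weren't checked:**
- **Lever friction:** on the free part of the swing I read about 2.5 to 3.6 N after each step, against the stated 4.5 N. I read the force at each stop, so the push while moving may have been 1 to 2 N higher than these figures.
- **Camera positions:** the two cameras differed by 2 to 3 mm on the rack's position. I settled it by feeling for the guides.
- **Setting down:** when the board touched the lever feet, the force briefly reached about 6 N before I backed off and released it.
- **Right lever:** after the final left push I didn't feel the right lever again.

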